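# Push the stuck tablets down their storage tube

### The job

The descaling tablets in one of the clear storage tubes have stuck part-way down. Take the wooden pusher, the taller tool with the small foot, from the tray, push those tablets down until they sit firmly on the bottom of the tube, then stand the pusher upright on the tray again. Leave the short, wide-footed masher standing where it is.

Things in the scene. Friction and masses are not known exactly. Their poses are not given: they have to be found in the camera images.
- pusher_center (a point): centre, half-way up, of the wooden pusher, a loose tool (80 to 170 g) that stands upright on the tray, 150 mm tall: a disc foot 40 mm wide and 12 mm high at the bottom, a shaft 18 mm wide, and a plain round handle 28 mm wide that takes up the top 62 mm. Its underside is 75 mm below this point, its top 75 mm above. z points up along the tool to the handle; it is round, so its yaw means nothing
- masher_center (a point): centre, half-way up, of the wooden masher, the pusher's neighbour on the tray (110 to 150 mm away along the tray's y): the same shaft and handle, but only 110 mm tall and with a foot 62 mm wide, which does not go into the tube. To be left standing where it is
- tray: dark brown tray fixed on the worktop, 195 mm (its x) by 268 mm (its y), origin at the centre of its underside, z up. Its flat floor, about 168 by 242 mm, is 3 mm above the origin, its rim 17 mm high. The two wooden tools stand on it on either side of the middle, within 25 mm of its x = 0 and 55 to 70 mm from its y = 0, in either order
- tube: the clear tube with the stuck tablets, upright and fixed on the worktop, origin at the centre of its underside, z up. Round steel base 82 mm wide and 10 mm high (the tube's inner bottom is 10 mm above the origin); tube 56 mm wide outside, 50 mm inside, 3 mm wall, open rim 130 mm above the origin. Two more tubes like it stand beside it in the row, in any order: one with three tablets that already lie on the bottom, one empty
- tablets_top (a point): centre of the upper face of the stack of three stuck white tablets in that tube (each 49 mm wide and 14 mm thick, stack 42 mm). It lies 82 to 97 mm above the tube's origin while stuck and 52 mm above it when the stack is on the bottom
- tablets (a joint): how far the stack has slid down the tube, in m: 0.045 = on the bottom, 0 to 0.015 at the start. It slides together, held by friction of about 6 N, stays where it is left and does not spring back; on the bottom it stops hard. Push on until it pushes back with 10 to 20 N there, to seat it firmly
Mind the look-alikes: they are no part of the job. Leave any pink or red look-alike of the part that bears pusher_center alone.

How it is judged:
On the way:
1. the pusher presses the stuck tablets firmly (over 7 N) on the bottom of their tube (value of joint tablets above 0.042 m and contact force between pusher and tablets above 7 N and horizontal distance between pusher_center and tablets_top below 0.02 m).
At the end, for the whole second after the job is handed in: the tablets are within 3 mm of the bottom of their tube, and the pusher stands released, at rest and upright (within 8 degrees) on the floor of the tray, anywhere inside its rim (value of joint tablets above 0.042 m and angle between pusher_center's own z axis and vertical below 0.15 rad and x of pusher_center in the frame of tray between -0.09 and 0.09 m and y of pusher_center in the frame of tray between -0.125 and 0.125 m and z of pusher_center in the frame of tray below 0.088 m and linear speed of pusher below 0.02 m/s); the robot touches nothing.
It fails at once if the wide-footed masher is knocked over or moved more than 50 mm (angle between masher_center's own z axis and vertical above 0.5 rad or distance of masher_center from where it was at the start of the episode above 0.05 m).
It also fails if it takes over 58 s, if anything falls off the work surface, if the arm or the gripper's body presses on something with over 40 N, if the wrist force passes 120 N, or if a joint passes its speed limit or range.

### The arm

A 6-joint arm with a two-finger parallel gripper is mounted at the origin on a cart in front of the work surface, level with it; the furniture and walls round the work are solid. World frame = base frame: x ahead of the robot, y to its left, z up, the work surface at z = 0. Lengths are in m, angles in rad, forces in N, time in s.
With the tool pointing down it reaches from about 0.425 to 0.95 m from the base axis. Payload 3.5 kg.
Tool frame: the origin (TCP) lies midway between the tips of the shut fingers; the grasp point (between the pads) lies 19 mm behind it (robot.grasp_offset is the distance from the TCP to the grasp point, in m); x points along the fingers, y is the direction in which the jaws open and shut, and the axes are right-handed (so a half turn about x gives the same grasp; the last joint's range is limited). The gripper opens to 85 mm and grips with 20 to 120 N. Pads are 22 mm wide; open, the fingers measure 114 mm over their backs; the gripper's body (76 mm by 85 mm) begins 54 mm behind the grasp point. The pads swing forward as they close: fully open they stand 13 mm farther back than shut.
Start: joints at [1.156, 0.286, 1.577, -0, 1.279, -0.15], TCP at [0.177, 0.651, 0.231] pointing down, gripper open.
Joint ranges: [-2.77, 2.77], [-0.9, 2.22], [0.21, 2.48], [-1.53, 4.67], [0.24, 2.81], [-2.84, 2.84]. Speed limits (rad/s): [2.79, 2.79, 3.14, 3.14, 3.14, 3.14].

### API

Orientations are given as a unit quaternion [x, y, z, w].
In Python, from cell import robot gives the robot as it stands.
- The arm moves only by the shell command python3 -m inch 'ROWS'. ROWS is JSON, a list of rows, each an object with "grip": the opening, from -1 (shut) to 1 (fully open), so that 0 is half open; "linear": the shift along the world's x, y, z in m, a list of three; "yaw": the turn about the world's z in rad. A call has 1 to 20 rows; each row shifts and turns the commanded pose from where the row before left it; what a row does not reach is not made up. A row lasts 1/8 s, in which the tool goes at most 62.5 mm and 10.7 degrees, less where a joint would pass 70% of its speed; a pose out of reach is approached as far as the arm can. A call is refused whole if a number of a shift passes 0.0625 or a number of a turn 0.188, either way. A call with a gripper value outside its range is refused whole. The fingers move at their own pace and stop on an object; the grip force is fixed at half the most. Time passes only in rows, so rows that do not move let the fingers close. It gives the time, the measured TCP pose, the force and the opening at its end, in the units of the state.
- robot.sense(): the state, without advancing time (a new reading comes with each control period).
- robot.camera(name): name is "scene" or "top" or "wrist"; returns (picture, depth): 400x640x3 uint8, red, green, blue; 400x640 float32, m along the optical axis (not along the pixel's ray), 0 where there is no reading.
- robot.camera_model(name): a dict with "camera_matrix" (3x3 intrinsics, pixels), "extrinsics" (4x4, takes a point from camera to world coordinates); the wrist camera has in their place "hand_eye" (4x4, takes a point from camera to tool coordinates, whose origin is the TCP and whose axes are the tool frame's). Camera axes: x right, y up, looking along -z (the intrinsics and any distortion apply to the point x, -y, -z); pixel columns grow to the right and rows downward; lengths in m; the calibration is good to about 2 mm. A picture is of the moment at which its call begins: read the wrist's pose just before it. camera_model takes no time and is no camera call.
- robot.hand_in(): hands the job in, once; it reports no verdict.
The state is a dict: "t": time; "qpos": joint angles; "dq": joint speeds; "joint_torque": joint torques, N m; "tool_pos": TCP position; "orientation": TCP orientation; "force": force on the tool from outside, world axes, zero at the start; "torque": the same for the moment, N m; "grip_width": finger opening in m.
Only numpy, scipy, OpenCV 4.12 (cv2) and the standard library are available. Lean on these libraries where they do the work, as an engineer would, in place of code of your own. Each camera call takes 0.05 s, during which the arm holds its last target.

## Working session

There is one attempt and no reset: what is moved stays moved. The work goes in short steps, Python scripts to look and compute and a shell command to move; the robot and the scene stay as the last step left them, time stands still between calls to the robot, and variables do not carry over. Pictures are saved under pics/ and viewed, and the job is handed in when it is done.

```bash
ls; mkdir -p pics; python3 - <<'E'
from cell import robot
import cv2,numpy as np
print(robot.sense())
np.set_printoptions(precision=4,suppress=True)
for n in ["scene","top","wrist"]:
    p,d=robot.camera(n)
    cv2.imwrite(f"pics/{n}0.png",p[:,:,::-1]); np.save(f"pics/{n}0d.npy",d)
    print(n,robot.camera_model(n), (d>0).mean())
E
```

```text
pics
{'t': 0.0, 'qpos': array([ 1.15601055e+00,  2.87228087e-01,  1.57819399e+00, -8.51649039e-06,
        1.27857465e+00, -1.49991129e-01]), 'dq': array([-0.00034605,  0.00120936,  0.00072948,  0.00031312,  0.00011698,
        0.00029386]), 'joint_torque': array([ 3.34668875e-04, -4.05992317e+01, -2.92618418e+01, -2.08901160e-04,
        6.06178233e-03, -1.66213539e-05]), 'tool_pos': array([0.17635406, 0.6508726 , 0.22989635]), 'orientation': array([ 0.09252774,  0.70115206, -0.09416195,  0.70068391]), 'force': array([-0.63263525, -0.27035135, -0.40137887]), 'torque': array([ 0.01563997,  0.0473064 , -0.03477614]), 'grip_width': 0.08543985899016412}
scene {'camera_matrix': array([[361.0037,   0.    , 316.8878],
       [  0.    , 361.0037, 200.4587],
       [  0.    ,   0.    ,   1.    ]]), 'extrinsics': array([[ 0.5939,  0.5954, -0.541 , -0.0364],
       [-0.8045,  0.4319, -0.4078, -0.3584],
       [-0.0091,  0.6774,  0.7355,  0.8927],
       [ 0.    ,  0.    ,  0.    ,  1.    ]])} 0.99592578125
top {'camera_matrix': array([[408.2075,   0.    , 319.978 ],
       [  0.    , 408.2075, 197.3535],
       [  0.    ,   0.    ,   1.    ]]), 'extrinsics': array([[-0.0007,  0.9889, -0.1488,  0.3848],
       [-0.9999, -0.0023, -0.0109,  0.0615],
       [-0.0111,  0.1488,  0.9888,  1.2623],
       [ 0.    ,  0.    ,  0.    ,  1.    ]])} 0.9959921875
wrist {'camera_matrix': array([[338.094 ,   0.    , 323.179 ],
       [  0.    , 338.094 , 197.7095],
       [  0.    ,   0.    ,   1.    ]]), 'hand_eye': array([[-0.0007,  0.3156, -0.9489, -0.142 ],
       [ 1.    ,  0.0002, -0.0007, -0.0002],
       [-0.    , -0.9489, -0.3156, -0.0803],
       [ 0.    ,  0.    ,  0.    ,  1.    ]])} 0.9961328125
```

View pics/scene0.png

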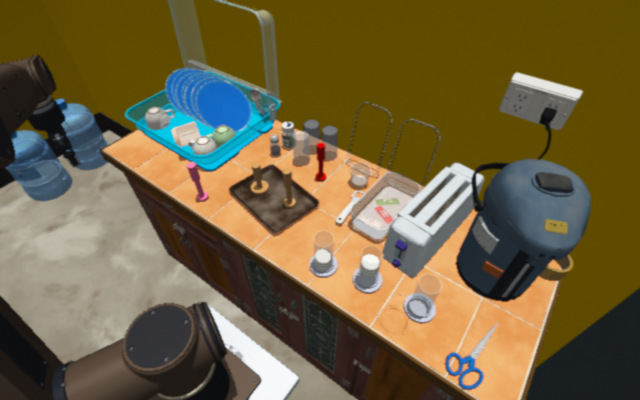

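View pics/top0.png

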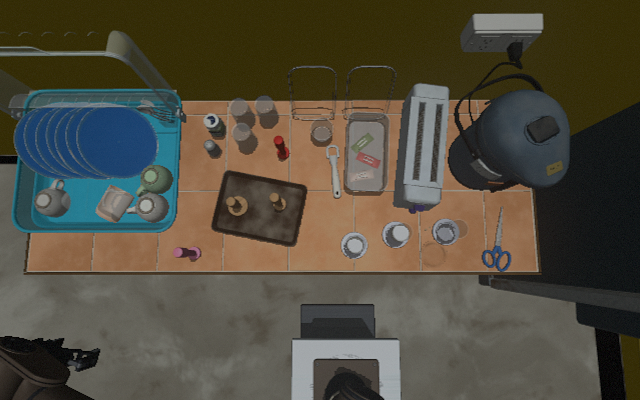

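View pics/wrist0.png

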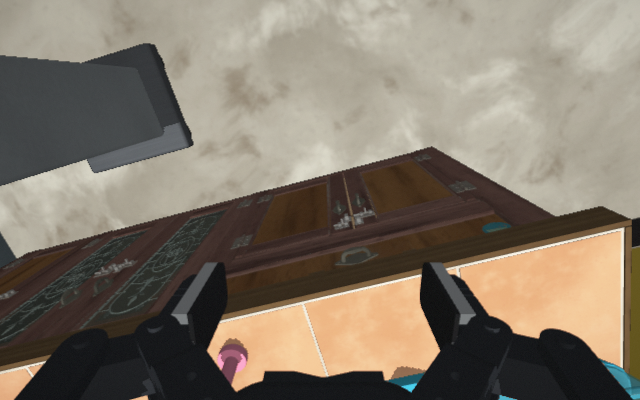

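The scene view shows the candidates. Wooden tools are at scene (259,180) and (288,190), a pink look-alike at (197,182) and a red one at (320,162). The tubes are at scene (323,255), (368,270) and (425,295). Next I crop closer.

```bash
python3 - <<'E'
import cv2,numpy as np
s=cv2.imread("pics/scene0.png");t=cv2.imread("pics/top0.png")
f=lambda im,x,y,w,h,k:cv2.resize(im[y:y+h,x:x+w],(w*k,h*k),interpolation=cv2.INTER_CUBIC)
a=np.hstack([f(s,225,155,100,85,4),f(t,205,165,100,85,4)])
b=np.hstack([f(s,300,225,160,100,4)[:, :400*2//1][:,:640]])
cv2.imwrite("pics/c1.png",a);cv2.imwrite("pics/c2.png",np.vstack([f(s,300,225,150,100,5)[:500]]))
cv2.imwrite("pics/c3.png",f(t,330,205,150,70,5))
E
```

```text
(no output)
```

View pics/c1.png

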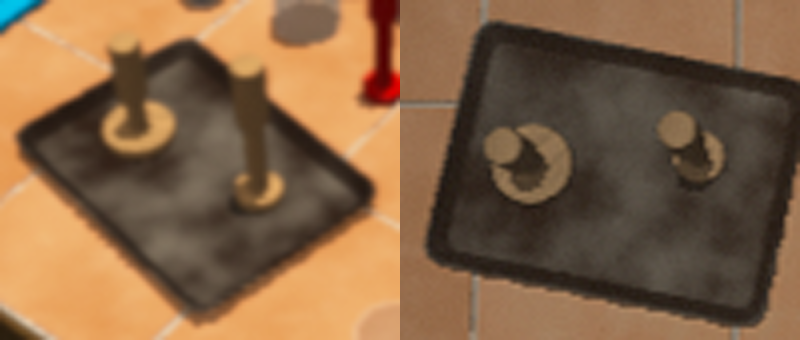

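View pics/c2.png

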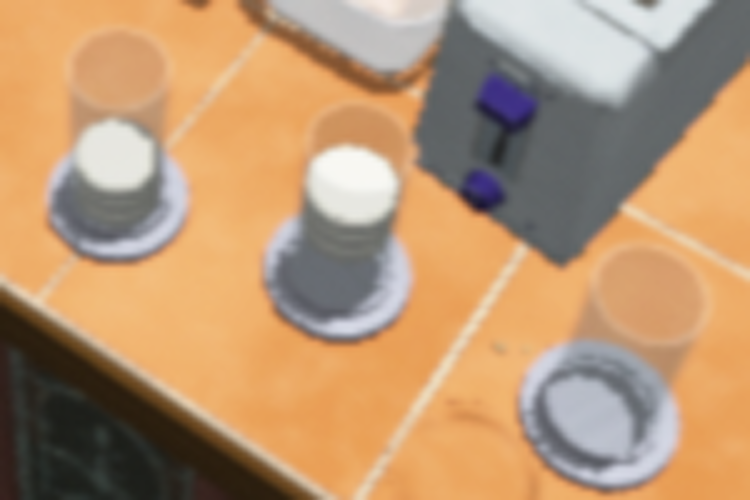

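View pics/c3.png

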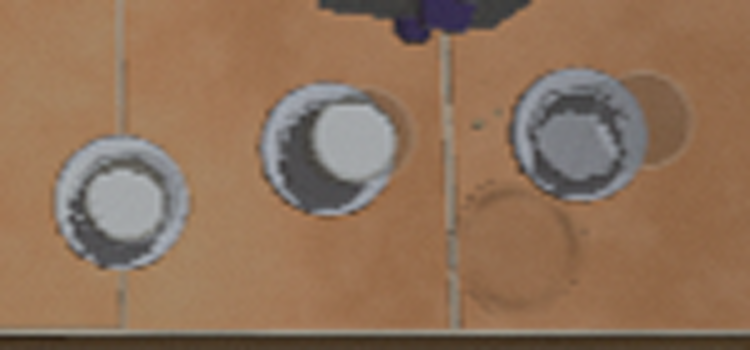

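The crops show that the pusher (tall, small foot) is the right-hand tool: handle top at scene (287,172) and top (275,198). The masher is the left one, scene (256,166) and top (230,201). The stuck stack is in the middle tube, scene (370,261) and top (401,233). Now I measure by masks and rays.

```bash
cat > h.py <<'E'
import cv2,numpy as np
from cell import robot
np.set_printoptions(precision=4,suppress=True)
def ray(n,uv):
    m=robot.camera_model(n);K=m["camera_matrix"];E=m["extrinsics"]
    d=np.array([(uv[0]-K[0,2])/K[0,0],-(uv[1]-K[1,2])/K[1,1],-1.]);return E[:3,3],E[:3,:3]@d
def plane(n,uv,z):
    o,d=ray(n,uv);return o+d*(z-o[2])/d[2]
def tri(u1,u2,n1="scene",n2="top"):
    o1,d1=ray(n1,u1);o2,d2=ray(n2,u2)
    d1=d1/np.linalg.norm(d1);d2=d2/np.linalg.norm(d2)
    s=np.linalg.lstsq(np.stack([d1,-d2],1),o2-o1,rcond=None)[0]
    a=o1+s[0]*d1;b=o2+s[1]*d2;return (a+b)/2,np.linalg.norm(a-b)
def proj(n,p):
    m=robot.camera_model(n);K=m["camera_matrix"];E=m["extrinsics"]
    c=E[:3,:3].T@(np.asarray(p)-E[:3,3]);return np.array([K[0,0]*c[0]/-c[2]+K[0,2],K[1,1]*-c[1]/-c[2]+K[1,2]])
def ell(im,box,lo,hi):
    x,y,w,h=box;k=8
    c=cv2.resize(im[y:y+h,x:x+w],None,fx=k,fy=k,interpolation=cv2.INTER_CUBIC)
    hsv=cv2.cvtColor(c,cv2.COLOR_BGR2HSV);m=cv2.inRange(hsv,lo,hi)
    cs,_=cv2.findContours(m,cv2.RETR_EXTERNAL,cv2.CHAIN_APPROX_NONE)
    b=max(cs,key=cv2.contourArea);(cx,cy),ax,an=cv2.fitEllipse(cv2.convexHull(b))
    return (np.array([(cx+.5)/k-.5+x,(cy+.5)/k-.5+y]),np.array(ax)/k,an)
E
python3 - <<'E'
from h import *
s=cv2.imread("pics/scene0.png");t=cv2.imread("pics/top0.png")
for n,im,pts in (("scene",s,[(287,172),(287,182),(256,166),(293,204),(370,261),(323,256),(345,268),(370,240)]),("top",t,[(275,198),(230,201),(284,205),(245,205),(401,233),(355,246)])):
    h=cv2.cvtColor(im,cv2.COLOR_BGR2HSV)
    for p in pts: print(n,p,h[p[1],p[0]])
w=((0,0,150),(180,60,255))
a=ell(s,(350,245,40,28),*w); b=ell(t,(386,222,26,22),(0,0,120),(180,50,255)); print("stack",a,b,tri(a[0],b[0]))
a=ell(s,(305,243,35,22),*w); b=ell(t,(343,235,24,22),(0,0,120),(180,50,255)); print("other",a,b,tri(a[0],b[0]))
E
```

```text
scene (287, 172) [ 17 139 219]
scene (287, 182) [ 15 142  79]
scene (256, 166) [ 17 139 219]
scene (293, 204) [ 16 142 187]
scene (370, 261) [ 24   5 248]
scene (323, 256) [ 30   8 231]
scene (345, 268) [ 16 136 240]
scene (370, 240) [ 13 162 137]
top (275, 198) [ 16 107 141]
top (230, 201) [ 16 111 138]
top (284, 205) [ 17 107 143]
top (245, 205) [ 16 106 137]
top (401, 233) [108   8 169]
top (355, 246) [ 98   6 169]
stack (array([369.9557, 261.7775]), array([15.83  , 19.3947]), 102.84613037109375) (array([400.8824, 233.5359]), array([16.2304, 19.9976]), 155.0449981689453) (array([ 0.4559, -0.1561,  0.0966]), np.float64(0.0010233697133114794))
other (array([323.3254, 268.7462]), array([29.2643, 41.0262]), 175.87374877929688) (array([353.6751, 244.7162]), array([25.7244, 28.2201]), 96.19754791259766) (array([ 0.4279, -0.0292, -0.0204]), np.float64(0.000653784437883103))
```

```bash
python3 - <<'E'
from h import *
s=cv2.imread("pics/scene0.png");t=cv2.imread("pics/top0.png")
def show(nm,im,box,lo,hi,keep=None):
    r=ell(im,box,lo,hi); x,y,w,h=box
    c=cv2.resize(im[y:y+h,x:x+w],None,fx=8,fy=8,interpolation=cv2.INTER_CUBIC)
    cv2.ellipse(c,(((r[0][0]-x+.5)*8,(r[0][1]-y+.5)*8),tuple(r[1]*8),r[2]),(0,0,255),1)
    print(nm,r[0],r[1],r[2]); return r[0],cv2.resize(c,(260,260))
out=[]
A,i1=show("Ptop s",s,(278,162,20,20),(10,80,160),(25,200,255))
B,i2=show("Ptop t",t,(266,188,20,20),(10,60,110),(25,200,255))
print("pusher top",tri(A,B))
A2,i3=show("Mtop s",s,(246,158,20,16),(10,80,160),(25,200,255))
B2,i4=show("Mtop t",t,(222,193,18,18),(10,60,110),(25,200,255))
print("masher top",tri(A2,B2))
C,i5=show("stack s",s,(355,247,30,25),(0,0,190),(180,60,255))
D,i6=show("stack t",t,(386,222,26,24),(0,0,152),(180,14,255))
print("stack",tri(C,D))
cv2.imwrite("pics/m1.png",np.vstack([np.hstack([i1,i2,i3]),np.hstack([i4,i5,i6])]))
for n,im,uv in (("scene",0,A),("top",0,B),("scene",0,C),("top",0,D)):
    d=np.load(f"pics/{n}0d.npy");o,v=ray(n,uv); print(n,o+v*d[int(round(uv[1])),int(round(uv[0]))])
E
```

```text
Ptop s [290.2795 169.8003] [15.7471 32.3193] 129.54396057128906
Ptop t [273.7251 196.7747] [8.7946 9.0975] 76.71491241455078
pusher top (array([0.558 , 0.1966, 0.1525]), np.float64(0.012471177499984776))
Mtop s [252.7231 164.2165] [17.8084 29.7091] 73.9275131225586
Mtop t [230.1438 200.9542] [8.4952 8.8468] 35.889305114746094
masher top (array([0.5447, 0.3325, 0.1151]), np.float64(0.00795816675839285))
stack s [370.1098 261.371 ] [14.9869 19.0233] 104.62556457519531
stack t [400.4284 232.4473] [14.8025 15.7322] 128.6375732421875
stack (array([ 0.459 , -0.1552,  0.0939]), np.float64(0.0006145826406845837))
scene [0.562  0.1918 0.1528]
top [0.553  0.2006 0.1568]
scene [ 0.4592 -0.1554  0.094 ]
top [ 0.4588 -0.1548  0.0947]
```

View pics/m1.png

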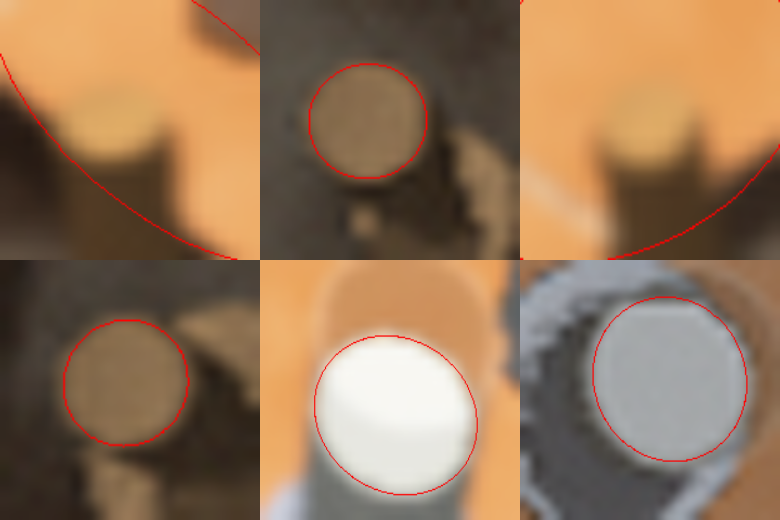

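```bash
python3 - <<'E'
from h import *
s=cv2.imread("pics/scene0.png");t=cv2.imread("pics/top0.png")
print("pusher",tri((286.2,170.8),(273.73,196.77)),plane("top",(273.73,196.77),.153),plane("scene",(286.2,170.8),.153))
print("masher",tri((255.4,165.2),(230.14,200.95)),plane("top",(230.14,200.95),.113))
# tall-tool top in scene using hue split: 
def split(box,n):
    x,y,w,h=box;c=cv2.resize(s[y:y+h,x:x+w],None,fx=8,fy=8,interpolation=cv2.INTER_CUBIC)
    hsv=cv2.cvtColor(c,cv2.COLOR_BGR2HSV); print(n,hsv[4::16,4::16,0].tolist()[:6])
# steel bases: bluish pixels
for n,im,box in (("scene",s,(345,255,45,42)),("top",t,(378,217,36,36))):
    x,y,w,h=box;c=cv2.resize(im[y:y+h,x:x+w],None,fx=8,fy=8,interpolation=cv2.INTER_CUBIC).astype(int)
    bg=(c[:,:,0]>=c[:,:,2]-12).astype(np.uint8)*255
    cs,_=cv2.findContours(bg,cv2.RETR_EXTERNAL,cv2.CHAIN_APPROX_NONE);b=max(cs,key=cv2.contourArea)
    e=cv2.fitEllipse(cv2.convexHull(b)); o=c.astype(np.uint8).copy();cv2.ellipse(o,e,(0,0,255),1)
    uv=np.array([(e[0][0]+.5)/8-.5+x,(e[0][1]+.5)/8-.5+y]);print(n,uv,np.array(e[1])/8,plane(n,uv,.010),plane(n,uv,.005))
    cv2.imwrite(f"pics/base_{n}.png",o)
# foot of pusher with depth
d=np.load("pics/top0d.npy")
pts=[]
for v in range(185,220):
  for u in range(262,300):
    o,r=ray("top",(u,v));p=o+r*d[v,u]
    pts.append(p)
pts=np.array(pts);print("top face pts",pts[pts[:,2]>.14].mean(0),(pts[:,2]>.14).sum(),"floor",np.median(pts[:,2]))
f=pts[(pts[:,2]>.010)&(pts[:,2]<.022)];print("foot",f.mean(0),f.min(0),f.max(0),len(f))
# tray corners
m=cv2.inRange(cv2.cvtColor(t,cv2.COLOR_BGR2HSV),(0,0,0),(180,255,75));m=m[160:255,200:320]
cs,_=cv2.findContours(m,cv2.RETR_EXTERNAL,cv2.CHAIN_APPROX_NONE);b=max(cs,key=cv2.contourArea)
R=cv2.minAreaRect(b);print(R)
for q in cv2.boxPoints(R): print(plane("top",q+[200,160],.010))
print(plane("top",np.array(R[0])+[200,160],.01))
E
```

```text
pusher (array([0.5541, 0.2015, 0.1494]), np.float64(0.0001349940458833489)) [0.5536 0.201  0.153 ] [0.5512 0.1989 0.153 ]
masher (array([0.5487, 0.3314, 0.108 ]), np.float64(0.0002222029322967791)) [0.548  0.3303 0.113 ]
scene [367.8923 274.0158] [30.0523 37.7728] [ 0.4718 -0.1505  0.01  ] [ 0.4746 -0.1493  0.005 ]
top [395.1819 234.2876] [26.3004 26.9154] [ 0.4586 -0.1543  0.01  ] [ 0.4589 -0.1552  0.005 ]
top face pts [0.5426 0.1936 0.2157] 88 floor 0.004238558780860657
foot [0.5539 0.1871 0.0147] [0.5053 0.1395 0.01  ] [0.6123 0.2516 0.0204] 102
((59.03845977783203, 47.80768966674805), (86.6833267211914, 62.757164001464844), 11.309932708740234)
[0.4723 0.4124 0.01  ]
[0.6656 0.3812 0.01  ]
[0.6105 0.1136 0.01  ]
[0.4201 0.1504 0.01  ]
[0.5409 0.264  0.01  ]
```

```bash
python3 - <<'E'
from h import *
from scipy.spatial.transform import Rotation as R
s=robot.sense();M=R.from_quat(s["orientation"]).as_matrix();print(M)
m=robot.camera_model("top");K=m["camera_matrix"];E=m["extrinsics"];d=np.load("pics/top0d.npy")
v,u=np.mgrid[:400,:640];c=np.stack([(u-K[0,2])/K[0,0]*d,-(v-K[1,2])/K[1,1]*d,-d],-1);P=(c@E[:3,:3].T+E[:3,3])
h=np.full((20,30),np.nan)
for p in P.reshape(-1,3):
    i=int((p[0]-.3)/.03);j=int((p[1]+.4)/.03)
    if 0<=i<20 and 0<=j<30: h[i,j]=np.nanmax([h[i,j],p[2]])
print("cols y=-0.4+.03j");
for i in range(16): print("%.2f"%(.3+.03*i),(np.nan_to_num(h[i])*1000).astype(int))
E
```

```text
[[-0.0007  0.2617  0.9652]
 [-0.0017  0.9652 -0.2617]
 [-1.     -0.0019 -0.0002]]
cols y=-0.4+.03j
0.30 [-847 -854 -846 -851 -848 -851 -854 -850 -850 -851 -852 -855 -855 -855
 -854 -852 -852 -846 -852 -850 -852 -848 -852 -849 -850 -850 -847 -849
 -850 -851]
0.33 [ 5  4  4  6  5  6  5  6  6  4  5  6  6 11  7  5  5  4  5  4  6  6  6  6
  4  4  5  4  6  6]
0.36 [  14    6    5    4    5    6    5    6    6    4    6    6   14    9
    5 1262    6    6    7    5    6    5    6    6    7    6    5    5
  144   11]
0.39 [ 14   5   4   5   5   6   6   4  11   5   5 131 134 134   5   7   7   5
   5   5   5   5   5   7   4   6   6   7 155 153]
0.42 [  5   7 131 132  13   5   7 133 136 136   6 133 134 133   4   6   5   4
  24  20  22  21  22  18   7   6   6   5  13   7]
0.45 [  8   3 131 131 131   6   4 132 133 131   8  11 131  16   6   9   3   4
  22   9   9   9  20  22  20  21  23   6   7 113]
0.48 [  9   5 132 132  13   4   7 131 131  15   5   6   6   3   8   6   6  20
  22   8  10   8  11   9   9   9  20   6   9 118]
0.51 [  6   5   8   7 152 169 166 161  81   4   6   4  10   4   7   7   7
[... 378 characters left out ...]
 6   4  20
  23  19  23  16   7   9   8  20  20   5   6 118]
0.63 [378 360 341 261 170 172 170 170 168  67  17  17  17  69  21   7   4   7
   4   7  17  23  25  20  21  22  19   8   5 120]
0.66 [378 361 347 263 170 170 173 171  63  67  18  15   6  68  17   5   4   4
   6   4   6   6   5   6   6  13   7   6   6 120]
0.69 [376 362 349 265 259 170 171 171  67  67  14  15  14  66  10   8   8   5
   5 153 152   6   5   7   4   7  92  90   4 121]
0.72 [365 360 340 266 267 171 170 172  68  59   8  15  12  68   6  67  67   7
   6 153 154   6 121 122 122   5  91  91   6 118]
0.75 [360 348 305 267 268 170 170 172  66  60  14  16  15  70  64  64  68   6
   4   5   3   5 122 124 123  64 103 102   6 119]
```

Measurements so far:

| Item | x, y | z | Check |
|---|---|---|---|
| Pusher top | 0.554, 0.201 | about 0.152 | 3 mm floor + 150 mm expected |
| Stuck stack top | 0.459, -0.155 | about 0.094 | within 82–97 mm |
| Tube base | 0.459, -0.155 | – | agrees with the stack |

The current jaw direction, roughly along y, clears the masher and the toaster. I move above the pusher.

```bash
python3 -m inch '[{"linear":[0.0315,-0.0375,0],"yaw":0,"grip":1},{"linear":[0.0315,-0.0375,0],"yaw":0,"grip":1},{"linear":[0.0315,-0.0375,0],"yaw":0,"grip":1},{"linear":[0.0315,-0.0375,0],"yaw":0,"grip":1},{"linear":[0.0315,-0.0375,0],"yaw":0,"grip":1},{"linear":[0.0315,-0.0375,0],"yaw":0,"grip":1},{"linear":[0.0315,-0.0375,0],"yaw":0,"grip":1},{"linear":[0.0315,-0.0375,0],"yaw":0,"grip":1},{"linear":[0.0315,-0.0375,0],"yaw":0,"grip":1},{"linear":[0.0315,-0.0375,0],"yaw":0,"grip":1},{"linear":[0.0315,-0.0375,0],"yaw":0,"grip":1},{"linear":[0.0315,-0.0375,0],"yaw":0,"grip":1},{"linear":[0,0,0],"yaw":0,"grip":1}]'
python3 - <<'E'
from h import *
s=robot.sense();print(s["tool_pos"],s["orientation"],s["t"],s["force"])
p,d=robot.camera("wrist");cv2.imwrite("pics/wrist1.png",p[:,:,::-1]);np.save("pics/wrist1d.npy",d)
p,d=robot.camera("scene");cv2.imwrite("pics/scene1.png",p[:,:,::-1])
E
```

```text
t: 1.78
tool_pos: [0.5561, 0.1989, 0.2308]
orientation: [0.095, 0.701, -0.095, 0.701]
force: [-0.7, 0.2, -0.3]
grip_width: 0.0855
[0.5561 0.1989 0.2308] [ 0.0947  0.7008 -0.0951  0.7006] 1.775 [-0.6739  0.2078 -0.3481]
```

View pics/wrist1.png

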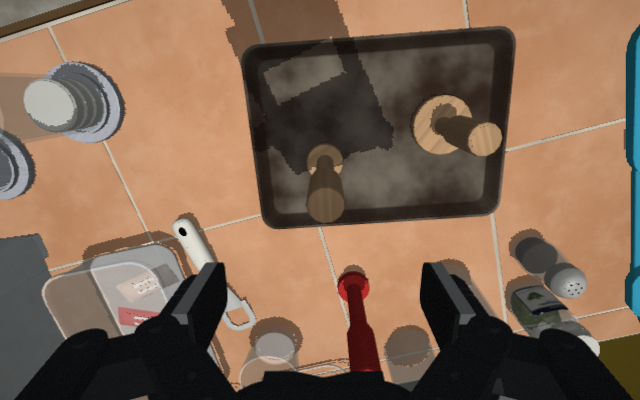

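The wrist view shows the pusher top at (326,204), the masher top at (485,139) and the red look-alike beyond at (352,288). I measure the pusher's position from this view.

```bash
cat >> h.py <<'E'
from scipy.spatial.transform import Rotation as Rot
def wray(uv,pos,q):
    m=robot.camera_model("wrist");K=m["camera_matrix"];T=np.eye(4);T[:3,:3]=Rot.from_quat(q).as_matrix();T[:3,3]=pos
    E=T@m["hand_eye"];d=np.array([(uv[0]-K[0,2])/K[0,0],-(uv[1]-K[1,2])/K[1,1],-1.]);return E[:3,3],E[:3,:3]@d
def wplane(uv,pos,q,z):
    o,d=wray(uv,pos,q);return o+d*(z-o[2])/d[2]
def closest(r1,r2):
    o1,d1=r1;o2,d2=r2;d1=d1/np.linalg.norm(d1);d2=d2/np.linalg.norm(d2)
    s=np.linalg.lstsq(np.stack([d1,-d2],1),o2-o1,rcond=None)[0]
    a=o1+s[0]*d1;b=o2+s[1]*d2;return (a+b)/2,np.linalg.norm(a-b)
E
python3 - <<'E'
from h import *
im=cv2.imread("pics/wrist1.png");pos=[.5561,.1989,.2308];q=[0.0947,0.7008,-0.0951,0.7006]
c=cv2.resize(im[130:235,280:380],None,fx=6,fy=6,interpolation=cv2.INTER_CUBIC);cv2.imwrite("pics/w1c.png",c[:600])
for uv in [(326,204)]:
    print(wplane(uv,pos,q,.153)); 
    print(closest(wray(uv,pos,q),ray("top",(273.73,196.77))),closest(wray(uv,pos,q),ray("scene",(286.2,170.8))))
    d=np.load("pics/wrist1d.npy");o,r=wray(uv,pos,q);print(o+r*d[204,326])
# foot
print("masher",closest(wray((485,139),pos,q),ray("top",(230.14,200.95))))
E
```

```text
[0.5541 0.2014 0.153 ]
(array([0.5538, 0.2012, 0.1532]), np.float64(0.00057391344308086)) (array([0.5547, 0.2014, 0.1495]), np.float64(0.0012841792621404477))
[0.5544 0.2013 0.152 ]
masher (array([0.5487, 0.3299, 0.1126]), np.float64(0.0017073799935064151))
```

View pics/w1c.png

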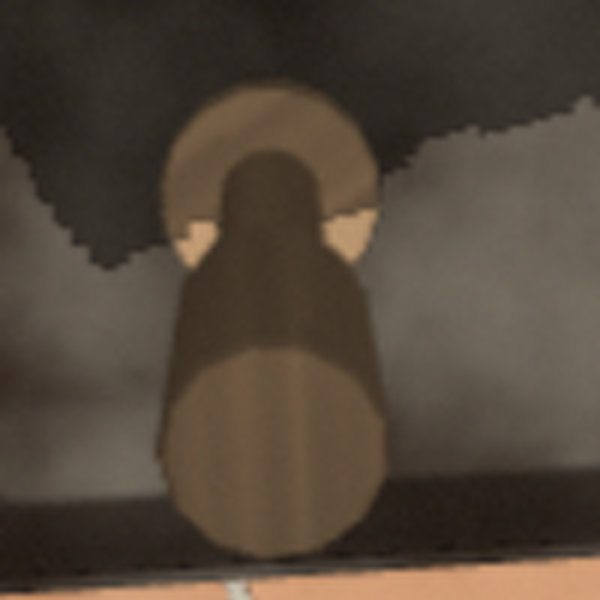

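All views agree on the pusher top at (0.554, 0.201, 0.153). I descend to TCP z of about 0.103 and close the gripper.

```bash
python3 -m inch '[{"linear":[-0.002,0.0025,0],"yaw":0,"grip":1},{"linear":[0,0,-0.032],"yaw":0,"grip":1},{"linear":[0,0,-0.032],"yaw":0,"grip":1},{"linear":[0,0,-0.032],"yaw":0,"grip":1},{"linear":[0,0,-0.032],"yaw":0,"grip":1},{"linear":[0,0,0],"yaw":0,"grip":1},{"linear":[0,0,0],"yaw":0,"grip":-1},{"linear":[0,0,0],"yaw":0,"grip":-1},{"linear":[0,0,0],"yaw":0,"grip":-1},{"linear":[0,0,0],"yaw":0,"grip":-1},{"linear":[0,0,0],"yaw":0,"grip":-1},{"linear":[0,0,0],"yaw":0,"grip":-1}]'
```

```text
t: 3.38
tool_pos: [0.5535, 0.2038, 0.1048]
orientation: [0.093, 0.7, -0.093, 0.702]
force: [-1.1, -1.1, 6.2]
grip_width: 0.0268
```

```bash
python3 -m inch '[{"linear":[0,0,0.015],"yaw":0,"grip":-1},{"linear":[0,0,0.035],"yaw":0,"grip":-1},{"linear":[0,0,0.045],"yaw":0,"grip":-1},{"linear":[0,0,0.045],"yaw":0,"grip":-1},{"linear":[0,0,0.035],"yaw":0,"grip":-1},{"linear":[0,0,0],"yaw":0,"grip":-1},{"linear":[0,0,0],"yaw":0,"grip":-1}]'
python3 - <<'E'
from h import *
for n in ("wrist","scene"):
    p,d=robot.camera(n);cv2.imwrite(f"pics/{n}2.png",p[:,:,::-1]);np.save(f"pics/{n}2d.npy",d)
E
```

```text
t: 4.25
tool_pos: [0.5519, 0.2039, 0.2769]
orientation: [0.093, 0.702, -0.094, 0.7]
force: [0.5, -0.0, -1.1]
grip_width: 0.0268
```

View pics/wrist2.png

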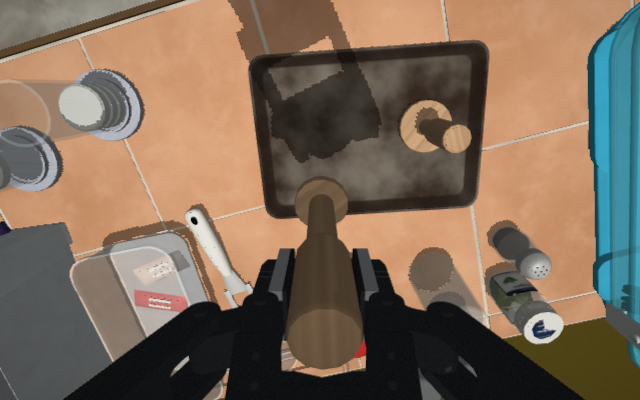

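View pics/scene2.png

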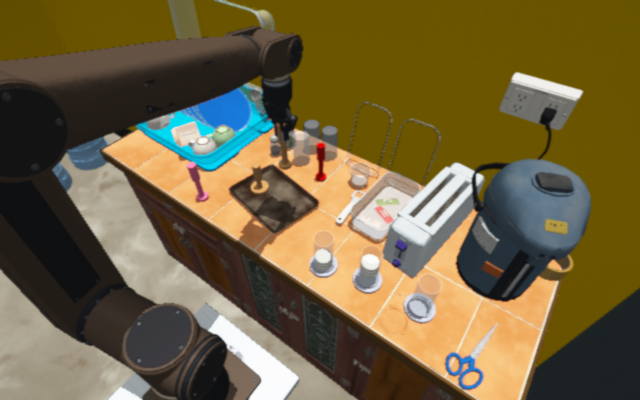

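```bash
python3 - <<'E'
from h import *
im=cv2.imread("pics/wrist2.png")
c=cv2.resize(im[165:375,265:385],None,fx=3,fy=3,interpolation=cv2.INTER_CUBIC)
for i in range(0,630,30): cv2.putText(c,str(165+i//3),(0,i+8),0,.3,(0,255,255))
for i in range(0,360,30): cv2.putText(c,str(265+i//3),(i,8),0,.3,(0,255,255))
cv2.imwrite("pics/w2c.png",c[:600])
m=robot.camera_model("wrist");K=m["camera_matrix"];H=m["hand_eye"]
def tp(uv,x):
    d=H[:3,:3]@np.array([(uv[0]-K[0,2])/K[0,0],-(uv[1]-K[1,2])/K[1,1],-1.]);return H[:3,3]+d*(x-H[0,3])/d[0]
for uv,x in (((321.5,199),.0885),((325.5,336),-.0495)): print(tp(uv,x))
d=np.load("pics/wrist2d.npy"); 
for u,v in ((325,336),(321,183),(305,195),(338,195)):
    dd=H[:3,:3]@np.array([(u-K[0,2])/K[0,0],-(v-K[1,2])/K[1,1],-1.]);print(u,v,H[:3,3]+dd*d[v,u])
E
```

```text
[ 0.0885 -0.0012 -0.0026]
[-0.0495  0.0006 -0.0008]
325 336 [-0.0479  0.0005  0.0005]
321 183 [ 0.0903 -0.0016 -0.014 ]
305 195 [ 0.0908 -0.0132 -0.0049]
338 195 [ 0.0902  0.0107 -0.0051]
```

View pics/w2c.png

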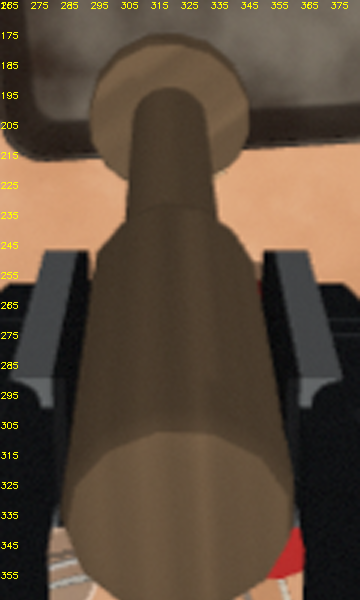

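The pusher is held upright, within about 1° by the two points. Its top is 48 mm above the TCP and the foot underside about 102 mm below. The foot is offset about -3 mm in x. I move to above the tube, with the foot bottom near z = 0.175.

```bash
python3 -m inch '[{"linear":[-0.005,-0.02,0],"yaw":0,"grip":-1},{"linear":[-0.011,-0.045,0],"yaw":0,"grip":-1},{"linear":[-0.011,-0.045,0],"yaw":0,"grip":-1},{"linear":[-0.011,-0.045,0],"yaw":0,"grip":-1},{"linear":[-0.011,-0.045,0],"yaw":0,"grip":-1},{"linear":[-0.011,-0.045,0],"yaw":0,"grip":-1},{"linear":[-0.011,-0.045,0],"yaw":0,"grip":-1},{"linear":[-0.011,-0.045,0],"yaw":0,"grip":-1},{"linear":[-0.008,-0.024,0],"yaw":0,"grip":-1},{"linear":[0,0,0],"yaw":0,"grip":-1},{"linear":[0,0,0],"yaw":0,"grip":-1},{"linear":[0,0,0],"yaw":0,"grip":-1}]'
python3 - <<'E'
from h import *
s=robot.sense();print(s["tool_pos"],s["orientation"],s["force"])
for n in ("wrist","scene","top"):
    p,d=robot.camera(n);cv2.imwrite(f"pics/{n}3.png",p[:,:,::-1]);np.save(f"pics/{n}3d.npy",d)
im=cv2.imread("pics/wrist3.png");c=cv2.resize(im[100:320,240:400],None,fx=2.7,fy=2.7,interpolation=cv2.INTER_CUBIC);cv2.imwrite("pics/w3c.png",c)
E
```

```text
t: 5.85
tool_pos: [0.4626, -0.1542, 0.2781]
orientation: [0.093, 0.701, -0.093, 0.701]
force: [-0.9, 0.6, -0.4]
grip_width: 0.0269
[ 0.4626 -0.1542  0.2781] [ 0.093   0.7011 -0.0928  0.7009] [-0.8558  0.5916 -0.4301]
```

View pics/wrist3.png

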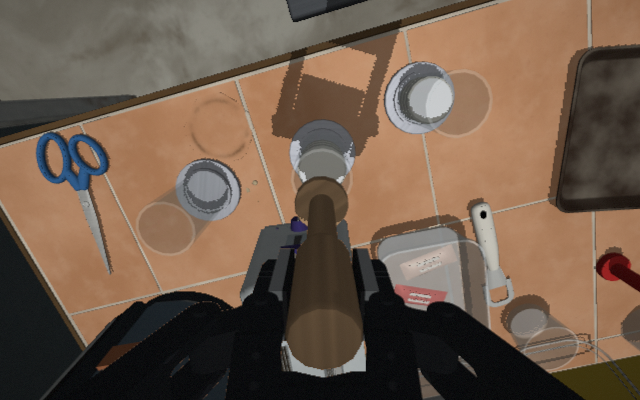

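View pics/w3c.png

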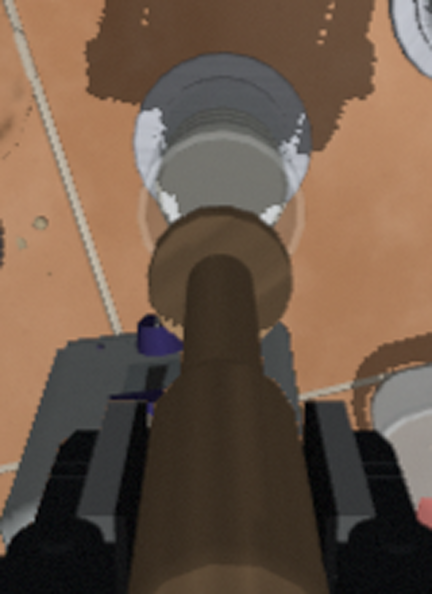

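View pics/scene3.png

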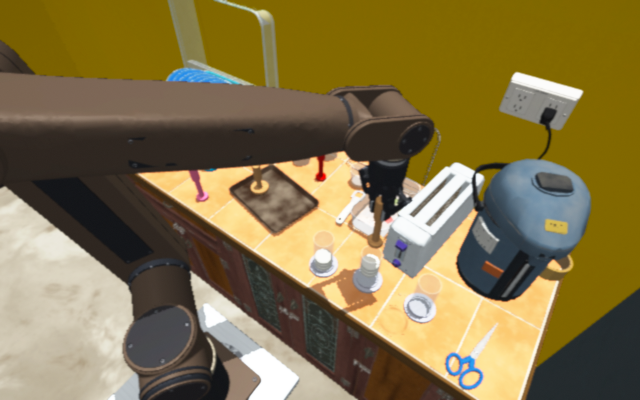

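```bash
python3 - <<'E'
from h import *
s=robot.sense();pos,q=s["tool_pos"],s["orientation"]
for n,uv,z in (("stack",(322.6,165.9),.094),("base",(322.4,151.9),.01),("rim",(321.9,176),.13),("foot up",(321.9,200),pos[2]-.0895)):
    print(n,wplane(uv,pos,q,z))
# depth-based, wrist: stack upper face and foot upper face points
d=np.load("pics/wrist3d.npy");im=cv2.imread("pics/wrist3.png")
pts=[];px=[]
for v in range(120,215):
  for u in range(280,365):
    o,r=wray((u,v),pos,q);pts.append(o+r*d[v,u]);px.append((u,v))
pts=np.array(pts)
def circ(P):
    A=np.c_[2*P[:,:2],np.ones(len(P))];x=np.linalg.lstsq(A,(P[:,:2]**2).sum(1),rcond=None)[0];return x[:2],np.sqrt(x[2]+x[0]**2+x[1]**2)
for n,lo,hi in (("foot",.18,.192),("rim",.126,.134),("stack",.090,.098),("base",.006,.0145)):
    P=pts[(pts[:,2]>lo)&(pts[:,2]<hi)&(np.hypot(pts[:,0]-.46,pts[:,1]+.155)<.06)]
    if len(P)>5:
        H=cv2.convexHull(P[:,:2].astype(np.float32))[:,0]; print(n,len(P),P.min(0),P.max(0),"enc",cv2.minEnclosingCircle(H),P[:,2].mean())
# reproject foot circle to check
E
```

```text
stack [ 0.458  -0.1536  0.094 ]
base [ 0.4598 -0.1544  0.01  ]
rim [ 0.4587 -0.1544  0.13  ]
foot up [ 0.4611 -0.1549  0.1888]Traceback (most recent call last):
  File "<stdin>", line 10, in <module>
  File "h.py", line 26, in wray
    m=robot.camera_model("wrist");K=m["camera_matrix"];T=np.eye(4);T[:3,:3]=Rot.from_quat(q).as_matrix();T[:3,3]=pos
ValueError: time passes only in moves, steps and waits
```

The tube axis is at about (0.459, -0.1545) from stack, base and rim. The foot is at about (0.461, -0.155). I shift 2 mm in -x, enter the rim and check the force.

```bash
python3 -m inch '[{"linear":[-0.002,0,-0.01],"yaw":0,"grip":-1},{"linear":[0,0,-0.02],"yaw":0,"grip":-1},{"linear":[0,0,-0.015],"yaw":0,"grip":-1},{"linear":[0,0,-0.01],"yaw":0,"grip":-1},{"linear":[0,0,-0.01],"yaw":0,"grip":-1},{"linear":[0,0,0],"yaw":0,"grip":-1}]'
python3 - <<'E'
from h import *
for n in ("wrist","scene"):
    p,d=robot.camera(n);cv2.imwrite(f"pics/{n}4.png",p[:,:,::-1])
a=cv2.imread("pics/wrist4.png")[100:260,230:410];b=cv2.imread("pics/scene4.png")[220:300,330:420]
cv2.imwrite("pics/c4.png",np.hstack([cv2.resize(a,(450,400),interpolation=2),cv2.resize(b,(350,311),interpolation=2)[:,:] if 0 else cv2.resize(b,(350,400),interpolation=2)]))
E
```

```text
t: 6.75
tool_pos: [0.4603, -0.1548, 0.2125]
orientation: [0.094, 0.701, -0.093, 0.7]
force: [-0.2, 0.1, -0.4]
grip_width: 0.0271
```

View pics/c4.png

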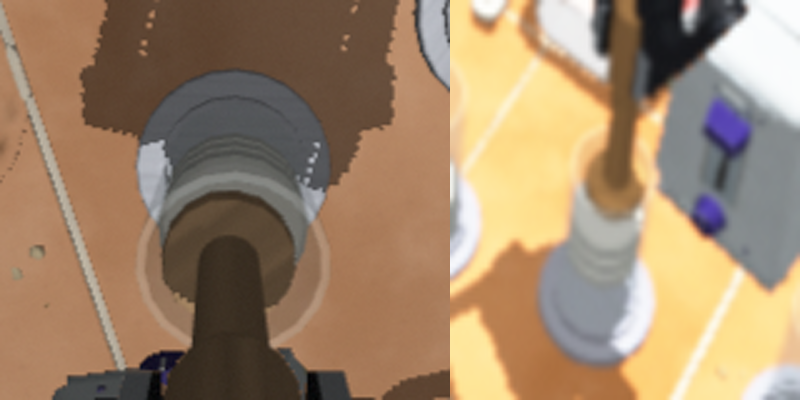

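The foot is inside the rim with clearance all round (rim ring at crop 138–328, foot at 162–300), and no force shows. I push down in stages.

```bash
python3 -m inch '[{"linear":[0,0,-0.008],"yaw":0,"grip":-1},{"linear":[0,0,-0.008],"yaw":0,"grip":-1},{"linear":[0,0,-0.006],"yaw":0,"grip":-1},{"linear":[0,0,-0.006],"yaw":0,"grip":-1}]'; python3 -m inch '[{"linear":[0,0,-0.006],"yaw":0,"grip":-1},{"linear":[0,0,-0.006],"yaw":0,"grip":-1},{"linear":[0,0,-0.005],"yaw":0,"grip":-1}]'; python3 -m inch '[{"linear":[0,0,-0.003],"yaw":0,"grip":-1},{"linear":[0,0,-0.003],"yaw":0,"grip":-1}]'
```

```text
t: 7.35
tool_pos: [0.4611, -0.1553, 0.1863]
orientation: [0.093, 0.701, -0.093, 0.701]
force: [-1.2, -0.3, 5.6]
grip_width: 0.027
t: 7.72
tool_pos: [0.4611, -0.1552, 0.1691]
orientation: [0.093, 0.701, -0.093, 0.701]
force: [-0.9, 0.1, 5.6]
grip_width: 0.0267
t: 7.98
tool_pos: [0.461, -0.1552, 0.1627]
orientation: [0.093, 0.701, -0.093, 0.701]
force: [0.2, -0.1, 5.0]
grip_width: 0.0271
```

```bash
python3 -m inch '[{"linear":[0,0,-0.003],"yaw":0,"grip":-1},{"linear":[0,0,-0.002],"yaw":0,"grip":-1}]'; python3 -m inch '[{"linear":[0,0,-0.002],"yaw":0,"grip":-1}]'; python3 -m inch '[{"linear":[0,0,-0.001],"yaw":0,"grip":-1}]'
```

```text
t: 8.22
tool_pos: [0.4608, -0.1552, 0.1573]
orientation: [0.093, 0.701, -0.093, 0.701]
force: [-0.4, 0.3, 4.9]
grip_width: 0.0269
t: 8.35
tool_pos: [0.4608, -0.1552, 0.1553]
orientation: [0.093, 0.701, -0.093, 0.701]
force: [-0.4, -0.2, 4.5]
grip_width: 0.0268
t: 8.48
tool_pos: [0.4607, -0.1551, 0.1542]
orientation: [0.093, 0.701, -0.093, 0.701]
force: [-0.5, 0.0, 4.3]
grip_width: 0.0265
```

```bash
python3 -m inch '[{"linear":[0,0,-0.001],"yaw":0,"grip":-1}]'
```

```text
t: 8.6
tool_pos: [0.4609, -0.1552, 0.1537]
orientation: [0.093, 0.701, -0.093, 0.701]
force: [0.4, 0.5, 8.7]
grip_width: 0.0265
```

The force is rising at TCP z of about 0.154, as predicted for the bottom. I press a little more.

```bash
python3 -m inch '[{"linear":[0,0,-0.0005],"yaw":0,"grip":-1}]'; python3 -m inch '[{"linear":[0,0,-0.0005],"yaw":0,"grip":-1}]'
```

```text
t: 8.72
tool_pos: [0.461, -0.1553, 0.1537]
orientation: [0.093, 0.701, -0.093, 0.701]
force: [-1.1, 0.3, 8.3]
grip_width: 0.0268
t: 8.85
tool_pos: [0.4612, -0.1553, 0.1536]
orientation: [0.093, 0.701, -0.093, 0.701]
force: [-1.3, 0.2, 10.0]
grip_width: 0.0266
```

```bash
python3 -m inch '[{"linear":[0,0,-0.001],"yaw":0,"grip":-1}]'; python3 -m inch '[{"linear":[0,0,-0.001],"yaw":0,"grip":-1}]'
```

```text
t: 8.98
tool_pos: [0.4615, -0.1555, 0.1536]
orientation: [0.093, 0.7, -0.094, 0.702]
force: [-2.8, 0.7, 14.6]
grip_width: 0.0268
t: 9.1
tool_pos: [0.4618, -0.1556, 0.1535]
orientation: [0.093, 0.7, -0.094, 0.702]
force: [-4.2, 1.7, 19.1]
grip_width: 0.0268
```

It is seated: 19 N with no further travel. I take one look, then withdraw.

```bash
python3 -m inch '[{"linear":[0,0,0.001],"yaw":0,"grip":-1},{"linear":[0,0,0.004],"yaw":0,"grip":-1},{"linear":[0,0,0.015],"yaw":0,"grip":-1},{"linear":[0,0,0.03],"yaw":0,"grip":-1},{"linear":[0,0,0.04],"yaw":0,"grip":-1},{"linear":[0,0,0.04],"yaw":0,"grip":-1},{"linear":[0,0,0],"yaw":0,"grip":-1},{"linear":[0,0,0],"yaw":0,"grip":-1}]'
python3 - <<'E'
from h import *
for n in ("wrist","scene"):
    p,d=robot.camera(n);cv2.imwrite(f"pics/{n}5.png",p[:,:,::-1]);np.save(f"pics/{n}5d.npy",d)
a=cv2.imread("pics/wrist5.png")[100:380,230:410];b=cv2.imread("pics/scene5.png")[220:300,300:440]
cv2.imwrite("pics/c5.png",np.hstack([cv2.resize(a,(386,600),interpolation=2)[:400*3//2],cv2.copyMakeBorder(cv2.resize(b,(400,229),interpolation=2),0,371,0,0,0)]))
E
```

```text
t: 10.1
tool_pos: [0.46, -0.1546, 0.279]
orientation: [0.094, 0.702, -0.093, 0.7]
force: [0.5, 0.1, -1.6]
grip_width: 0.0271
```

View pics/c5.png

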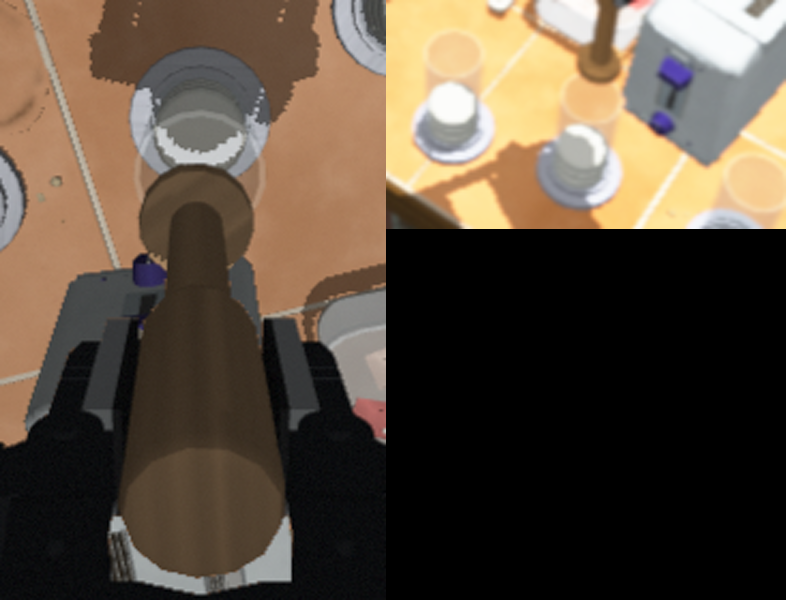

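The stack now sits on the bottom, level with its neighbour in the scene crop at (580,150) versus (450,110). The pusher is still held straight. I check the slip in the grip and the tray geometry before placing.

```bash
python3 - <<'E'
from h import *
m=robot.camera_model("wrist");K=m["camera_matrix"];H=m["hand_eye"]
for n in ("2","5"):
    d=np.load(f"pics/wrist{n}d.npy")
    for u,v in ((325,336),(321,183),(305,195),(338,195)):
        dd=H[:3,:3]@np.array([(u-K[0,2])/K[0,0],-(v-K[1,2])/K[1,1],-1.]);print(n,u,v,H[:3,3]+dd*np.median(d[v-1:v+2,u-1:u+2]))
    U,V=np.meshgrid(np.arange(300,350),np.arange(318,350));dz=d[V,U]
    X=np.stack([(U-K[0,2])/K[0,0]*dz,-(V-K[1,2])/K[1,1]*dz,-dz],-1).reshape(-1,3)@H[:3,:3].T+H[:3,3]
    X=X[abs(X[:,0]-np.median(X[:,0]))<.004]; X=X[np.hypot(X[:,1],X[:,2])<.011]
    c=X.mean(0);nrm=np.linalg.svd(X-c)[2][2];print("top normal",nrm*np.sign(nrm[0]),c,len(X))
# tool scene stack now
s=cv2.imread("pics/scene5.png");r=ell(s,(352,262,32,28),(0,0,190),(180,60,255));print(r,plane("scene",r[0],.052))
# depth in scene5 for stack top: 
d=np.load("pics/scene5d.npy")
for uv in ((369,270),(371,268),(373,270)): o,v=ray("scene",uv);print(o+v*d[uv[1],uv[0]])
E
```

```text
2 325 336 [-0.0479  0.0005  0.0005]
2 321 183 [ 0.0906 -0.0016 -0.0139]
2 305 195 [ 0.0899 -0.0131 -0.0052]
2 338 195 [ 0.0902  0.0107 -0.0051]
top normal [ 0.9999 -0.0142 -0.0067] [-0.0477  0.0003 -0.0003] 1593
5 325 336 [-0.0476  0.0005  0.0008]
5 321 183 [ 0.09   -0.0016 -0.0141]
5 305 195 [ 0.0897 -0.0131 -0.0052]
5 338 195 [ 0.0901  0.0107 -0.0051]
top normal [ 0.9999 -0.0147 -0.0046] [-0.0478  0.0003 -0.0004] 1595
(array([369.4209, 276.4824]), array([23.0477, 29.6996]), 145.43685913085938) [ 0.4435 -0.1675  0.052 ]
[ 0.4343 -0.1668  0.0954]
[ 0.4355 -0.1706  0.1069]
[ 0.4409 -0.1748  0.0944]
```

No slip (top at -47.8 mm both times), tilt under 1°. I go back to above the original spot on the tray.

```bash
python3 -m inch '[{"linear":[0.005,0.02,0],"yaw":0,"grip":-1},{"linear":[0.011,0.045,0],"yaw":0,"grip":-1},{"linear":[0.011,0.045,0],"yaw":0,"grip":-1},{"linear":[0.011,0.045,0],"yaw":0,"grip":-1},{"linear":[0.011,0.045,0],"yaw":0,"grip":-1},{"linear":[0.011,0.045,0],"yaw":0,"grip":-1},{"linear":[0.011,0.045,0],"yaw":0,"grip":-1},{"linear":[0.011,0.045,0],"yaw":0,"grip":-1},{"linear":[0.0115,0.0235,0],"yaw":0,"grip":-1},{"linear":[0,0,0],"yaw":0,"grip":-1},{"linear":[0,0,0],"yaw":0,"grip":-1}]'
python3 - <<'E'
from h import *
for n in ("scene","top"):
    p,d=robot.camera(n);cv2.imwrite(f"pics/{n}6.png",p[:,:,::-1])
a=cv2.imread("pics/scene6.png");cv2.imwrite("pics/c6.png",cv2.resize(a[225:315,300:440],(700,450),interpolation=2))
E
```

```text
t: 11.58
tool_pos: [0.5535, 0.2028, 0.2789]
orientation: [0.093, 0.702, -0.094, 0.7]
force: [0.3, -0.1, -1.2]
grip_width: 0.0267
```

View pics/c6.png

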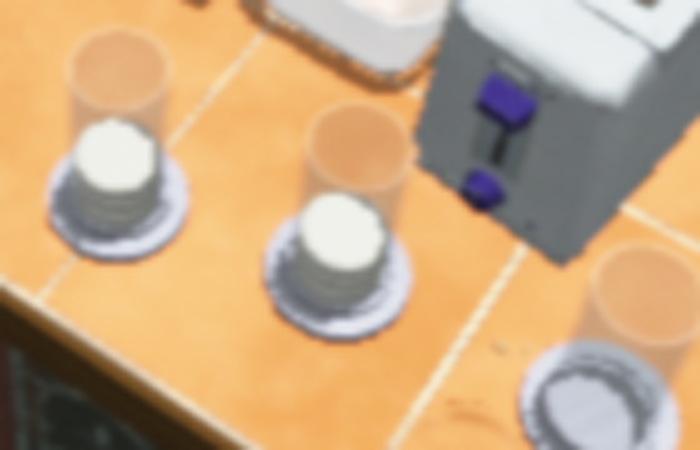

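```bash
python3 -m inch '[{"linear":[0,0,-0.04],"yaw":0,"grip":-1},{"linear":[0,0,-0.045],"yaw":0,"grip":-1},{"linear":[0,0,-0.045],"yaw":0,"grip":-1},{"linear":[0,0,-0.025],"yaw":0,"grip":-1},{"linear":[0,0,-0.01],"yaw":0,"grip":-1},{"linear":[0,0,0],"yaw":0,"grip":-1}]'
```

```text
t: 12.42
tool_pos: [0.5542, 0.2029, 0.1154]
orientation: [0.094, 0.701, -0.094, 0.701]
force: [0.8, -0.4, -0.7]
grip_width: 0.0264
```

The scene crop shows the stack at (342,232) on the bottom, sitting like its neighbour at (115,155). I lower gently to the tray floor.

```bash
python3 -m inch '[{"linear":[0,0,-0.005],"yaw":0,"grip":-1},{"linear":[0,0,-0.003],"yaw":0,"grip":-1}]'; python3 -m inch '[{"linear":[0,0,-0.0015],"yaw":0,"grip":-1},{"linear":[0,0,0],"yaw":0,"grip":-1}]'; python3 -m inch '[{"linear":[0,0,-0.001],"yaw":0,"grip":-1},{"linear":[0,0,0],"yaw":0,"grip":-1}]'
```

```text
t: 12.68
tool_pos: [0.5549, 0.2036, 0.1084]
orientation: [0.094, 0.7, -0.093, 0.702]
force: [0.6, 0.1, -0.3]
grip_width: 0.0269
t: 12.92
tool_pos: [0.5541, 0.2035, 0.1059]
orientation: [0.093, 0.701, -0.093, 0.701]
force: [0.9, -0.0, -0.7]
grip_width: 0.0273
t: 13.18
tool_pos: [0.5542, 0.2035, 0.1049]
orientation: [0.093, 0.701, -0.093, 0.701]
force: [0.4, -1.0, -1.1]
grip_width: 0.0272
```

```bash
python3 -m inch '[{"linear":[0,0,-0.0005],"yaw":0,"grip":-1},{"linear":[0,0,0],"yaw":0,"grip":-1}]'; python3 -m inch '[{"linear":[0,0,-0.0005],"yaw":0,"grip":-1},{"linear":[0,0,0],"yaw":0,"grip":-1}]'
```

```text
t: 13.42
tool_pos: [0.5544, 0.2035, 0.1048]
orientation: [0.093, 0.701, -0.093, 0.701]
force: [-1.1, 0.1, 1.8]
grip_width: 0.0266
t: 13.68
tool_pos: [0.5545, 0.2035, 0.1048]
orientation: [0.093, 0.701, -0.093, 0.701]
force: [-1.6, -0.6, 4.7]
grip_width: 0.0268
```

Contact came at z = 0.1048, the same height as at pick-up. I release and look before withdrawing.

```bash
python3 -m inch '[{"linear":[0,0,0.0005],"yaw":0,"grip":-0.2},{"linear":[0,0,0],"yaw":0,"grip":0},{"linear":[0,0,0],"yaw":0,"grip":1},{"linear":[0,0,0],"yaw":0,"grip":1},{"linear":[0,0,0],"yaw":0,"grip":1},{"linear":[0,0,0],"yaw":0,"grip":1},{"linear":[0,0,0],"yaw":0,"grip":1}]'
python3 - <<'E'
from h import *
p,d=robot.camera("wrist");cv2.imwrite("pics/wrist7.png",p[:,:,::-1])
E
```

```text
t: 14.55
tool_pos: [0.5541, 0.2035, 0.1043]
orientation: [0.093, 0.701, -0.093, 0.701]
force: [0.1, -0.6, -0.1]
grip_width: 0.0857
```

View pics/wrist7.png

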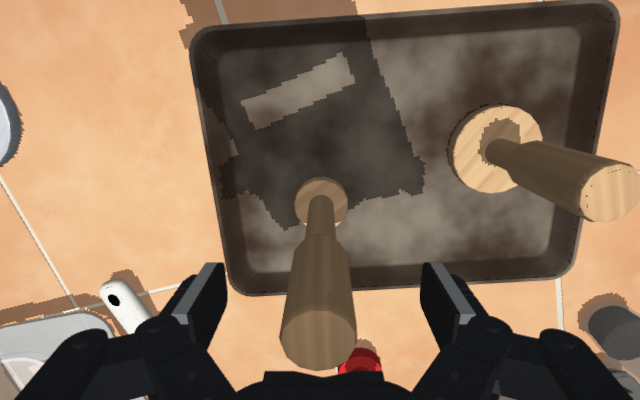

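The wrist view shows the pusher standing on the tray floor at foot (321,202), with the fingers clear on both sides. The masher at (497,150) is untouched. I raise straight up, then go back towards the base.

```bash
python3 -m inch '[{"linear":[0,0,0.02],"yaw":0,"grip":1},{"linear":[0,0,0.045],"yaw":0,"grip":1},{"linear":[0,0,0.05],"yaw":0,"grip":1},{"linear":[0,0,0.05],"yaw":0,"grip":1},{"linear":[-0.01,-0.05,0.01],"yaw":0,"grip":1},{"linear":[-0.01,-0.05,0],"yaw":0,"grip":1},{"linear":[-0.01,-0.05,0],"yaw":0,"grip":1},{"linear":[0,0,0],"yaw":0,"grip":1},{"linear":[0,0,0],"yaw":0,"grip":1}]'
python3 - <<'E'
from h import *
for n in ("scene","top"):
    p,d=robot.camera(n);cv2.imwrite(f"pics/{n}8.png",p[:,:,::-1]);np.save(f"pics/{n}8d.npy",d)
a=cv2.imread("pics/scene8.png");b=cv2.imread("pics/top8.png")
f=lambda im,x,y,w,h:cv2.resize(im[y:y+h,x:x+w],(400,300),interpolation=2)
cv2.imwrite("pics/c8.png",np.vstack([np.hstack([f(a,225,155,112,84),f(b,205,165,112,84)]),np.hstack([f(a,320,225,112,84),f(b,340,195,100,75)])]))
E
```

```text
t: 15.72
tool_pos: [0.5244, 0.0536, 0.2807]
orientation: [0.094, 0.7, -0.093, 0.702]
force: [0.5, -0.0, 0.5]
grip_width: 0.0855
```

View pics/c8.png

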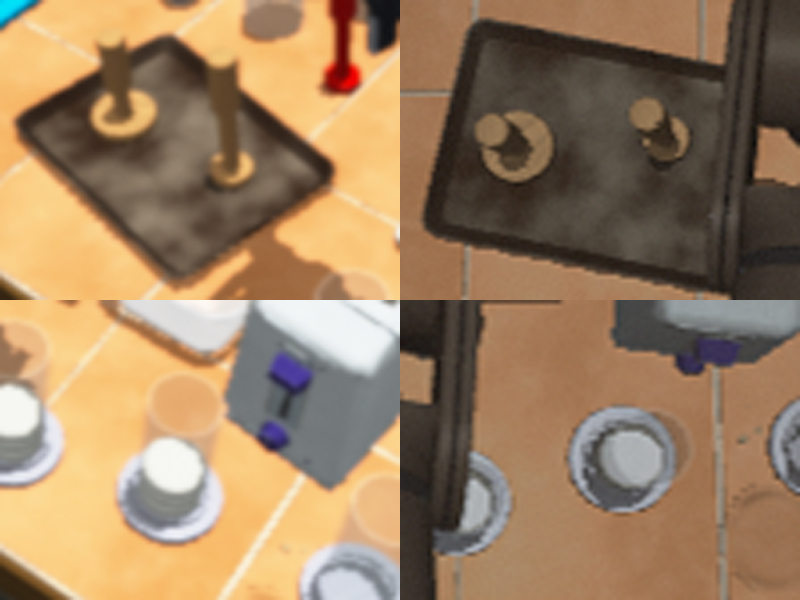

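```bash
python3 - <<'E'
from h import *
b=cv2.imread("pics/top8.png");s=cv2.imread("pics/scene8.png")
B=ell(b,(266,188,20,20),(10,60,110),(25,200,255));print(B,"pusher top",tri((286.6,171.3),B[0]),plane("top",B[0],.153))
M=ell(b,(222,193,18,18),(10,60,110),(25,200,255));print("masher top px",M[0],plane("top",M[0],.113))
D=ell(b,(387,224,24,22),(0,0,145),(180,14,255));print("stack",D,tri((367.7,270.2),D[0]),tri((367.7,270.2),(397.8,234.1)))
print(robot.sense()["t"],robot.sense()["force"])
E
```

```text
(array([273.4547, 196.299 ]), array([9.0075, 9.4568]), 79.12181854248047) pusher top (array([0.5563, 0.2026, 0.145 ]), np.float64(0.0005280124657855773)) [0.5549 0.2018 0.153 ]
masher top px [230.5227 203.4926] [0.5406 0.329  0.113 ]
stack (array([397.898 , 233.9643]), array([13.4362, 15.3173]), 113.72911071777344) (array([ 0.4567, -0.1545,  0.0536]), np.float64(0.0007575593155836841)) (array([ 0.4565, -0.1544,  0.0537]), np.float64(0.0002816372535610802))
15.825 [0.118  0.0235 0.1498]
```

The stack top measures z = 0.054 (52 mm expected). The pusher is back at (0.555, 0.202), upright. The masher looks unmoved: its mask centre shifted 2.5 px in y, and in the crop its top is at about (230.5,201.5), so the mask probably took in some of the foot. The gripper is open and clear, so I hand in.

```bash
python3 - <<'E'
from h import *
print(robot.hand_in()); print(robot.sense()["t"])
E
```

```text
the job is handed in; nothing more can be done
None
the job is handed in; nothing more can be done
```

I pushed the stuck tablets in the middle tube down to the bottom and stood the pusher back on the tray where it came from. The job was handed in at about 15.8 s, with the gripper open and clear of everything; no verdict came back.

**Tablets:** they slid at about 5–6 N and stopped hard at the height I had predicted. I pressed on until they pushed back with 19 N. Two views taken afterwards put the stack top at z ≈ 0.054 m, where 0.052 m is fully seated. That is within my measuring error and inside the 3 mm allowed.

**Pusher:** it did not slip in the grip. It touched the tray floor at the same height as at pick-up and stands upright at about (0.555, 0.202).

**Checks that disagreed:**
- The final two-view height of the pusher's top was 0.145 m, where 0.153 m was expected. I read one of those pixels by hand; the contact height and the pictures show it standing normally.
- The masher's mask centre shifted 2.5 px, about 7 mm, in the last top view. The mask probably took in part of its foot. It was not touched, and it stands in its place in the pictures.

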